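Open and hold the lift-up flap of a board test fixture

ROBOT

A 6-joint arm with a two-finger parallel gripper is mounted at the origin on the work surface. World frame = base frame: x ahead of the robot, y to its left, z up, the work surface at z = 0. Lengths are in m, angles in rad, forces in N, time in s.
With the tool pointing down it reaches from about 0.325 to 0.85 m from the base axis. Payload 4.4 kg.
Tool frame: the origin (TCP) lies midway between the tips of the shut fingers; the grasp point (between the pads) lies manip.grip_depth behind it (manip.grip_depth is the distance from the TCP to the grasp point, in m); z points along the fingers, y is the direction in which the jaws open and shut (so a half turn about z gives the same grasp; the last joint's range is limited). The gripper opens to 94 mm and grips with 3 to 60 N. Pads are 16 mm wide; open, the fingers measure 119 mm over their backs; the gripper's body (75 mm by 177 mm) begins 78 mm behind the grasp point.
Start: joints at [0.985, 0.207, 1.542, -0, 1.393, -0.15], TCP at [0.243, 0.521, 0.205] pointing down, gripper open.
Joint ranges: [-2.73, 2.73], [-0.86, 2.22], [0.23, 2.46], [-1.11, 4.25], [0.08, 2.63], [-2.82, 2.82]. Speed limits (rad/s): [2.79, 2.79, 3.14, 3.14, 3.14, 3.14].

INTERFACE

Orientations are given as a rotation vector (axis times angle).
In Python, from cell import manip gives the robot as it stands.
- The arm moves only by the tool jog_arm, never from a script. Its argument "moves" is a list that holds one entry, the list of rows, each a list of 5 numbers: the finger opening in mm, from 0 to 94, then the shift along the world's x, y, z in mm, then the turn about the world's z in degrees. A call has 1 to 5 rows; each row shifts and turns the commanded pose from where the row before left it; what a row does not reach is not made up. A row lasts 1/12 s, in which the tool goes at most 41.7 mm and 7.16 degrees, less where a joint would pass 70% of its speed; a pose out of reach is approached as far as the arm can. A call with a gripper value outside its range is refused whole. The fingers move at their own pace and stop on an object; "newtons" is the grip in N (left out, the last holds). Time passes only in rows, so rows that do not move let the fingers close. It gives the time, the measured TCP pose, the force and the opening at its end, in the units of the state.
- manip.sense(): the state, without advancing time (a new reading comes with each control period).
- manip.get_image(name): name is "scene" or "top" or "wrist"; returns a dict with "frame" (420x560x3 uint8, red, green, blue), "K" (3x3 intrinsics, pixels), "position" and "attitude" of the camera in the world; the wrist camera has in their place "hand_eye" (4x4, takes a point from camera to tool coordinates, whose origin is the TCP and whose axes are the flange's). Camera axes: x right, y down, z forward; pixel columns grow to the right and rows downward; lengths in m; the calibration is good to about 2 mm. A picture is of the moment at which its call begins: read the wrist's pose just before it. There is no depth.
- manip.close_job(): hands the job in, once; it reports no verdict.
The state is a dict: "time_s": time; "qpos": joint angles; "qvel": joint speeds; "tau": joint torques, N m; "tool_pos": TCP position; "eef_rot": TCP orientation; "wrist_force": force on the tool from outside, world axes, zero at the start; "wrist_torque": the same for the moment, N m; "width": finger opening in m.
Only numpy, scipy, OpenCV 4.12 (cv2) and the standard library are available. Lean on these libraries where they do the work, as an engineer would, in place of code of your own. Each camera call takes 0.05 s, during which the arm holds its last target.

TASK

Open the board test fixture: with a fingertip push its sliding bolt all the way off the flap's tab, then press the long end of the lever down onto its rubber stop, so that its short end raises the heavy flap, and finish while still holding the lever down there. Only push and press: do not touch the flap itself, do not lift the lever out of its cradle, and leave everything else on the bench where it is.

Things in the scene. Friction and masses are not known exactly. Their poses are not given: they have to be found in the camera images.
- fixture: Low grey board test fixture, fixed to the bench: box 202 x 160 mm, 60 mm high, a circuit board inside. Origin at bench height (z 0) under the box's centre. Own z up; own x from the bolt side (front) to the flap's hinge; own y from the box to the lever's side. Its place and yaw differ every time. All coordinates (x, y, z) in these notes are in this frame, in mm.
- flap (a joint): Angle (rad) of the heavy flap (1.1 to 1.7 kg), a bare steel plate 190 x 156 x 6 mm with a window, lying on the box, top at z 66. Hinge line along own y at x 95, z 63. 0 is shut; grows as the front edge rises; about 0.73 when the lever lies on its stop. It falls shut when the lever is released. A 24 mm wide tab on its front edge lies under the bolt.
- flap_front (a point): Middle of the front edge of the flap, on its top face; at (-95, 0, 66) when shut, at about z 190 when open.
- flap_roller (a point): Lift roller of the flap, a freely turning steel roller 16 mm in diameter and 28 mm long on an axle that sticks out of the flap's lever side 45 mm from the hinge; the point is its centre, at (50, 112, 67) when shut. The lever's short end lies under it.
- bolt (a joint): Travel (m) of the steel bolt along the front of the box, towards the fixture's -y (away from the lever): starts at 0 to 0.005 (over the flap's tab, the flap cannot rise), free of the tab above 0.025, fully open at its stop 0.034. Slides with about 2 N of friction and stays where it is left.
- bolt_knob (a point): Top centre of the bolt's upright round knob, 16 mm in diameter and 36 mm tall, standing on the bolt from z 76 to z 112 at (-124, -20 - travel). Push the knob sideways towards the fixture's -y. Around it the bolt, its ledge and end blocks stay below z 76.
- lever: Loose steel bar lever, 24 mm wide and 12 mm thick, parallel to the fixture's x at y 112. Origin at the centre of its cross pin, which lies in an open-topped cradle at (0, 112, 70); cradle posts beside the bar reach z 84. The bar reaches 195 mm from the pin at the long end (-x) and 75 mm at the short end (+x). Own axes parallel to the fixture's at the start, when the long end slopes up at 0.35 rad.
- lever_pin (a point): Centre of the lever's cross pin (12 mm in diameter, 50 mm long); it must stay in the cradle.
- lever_pad (a point): Middle of the upper face of the lever's widened long end (a pad 50 x 36 mm), 168 mm from the pin: the place to press. At the start near (-156, 112, 133); with the lever on its stop near (-167, 112, 43), the bar then sloping down at about 0.2 rad. Pressing takes about 6 to 14 N, rising on the way down; more once it lies on the stop.
- lever_stop (a point): Top of the rubber stop under the lever's long arm, 16 mm in diameter, at (-130, 112, 36); the bar lies on it when the lever is fully down.
- screw_tub: Bystander: small white bowl, 60 mm across, 28 mm high, in front of the fixture between bolt and lever. Origin at the centre of its underside, as for all bystanders.
- heatsink: Bystander: small finned aluminium heatsink 70 x 24 x 14 mm, in front of the fixture.
- screwdriver: Bystander: black-handled screwdriver lying beside the fixture, on the side away from the lever.
- cooler: Bystander: finned processor cooler 85 x 85 x 64 mm, to the robot's right.
- case_fan: Bystander: black square fan 120 x 120 x 25 mm, lying flat to the robot's left.
- air_can: Bystander: white spray can 60 mm across, 190 mm tall, to the robot's left.
- paste_jar: Bystander: small jar 48 mm across, 50 mm high, to the robot's left.

How it is judged:
On the way, in this order (a step that is already met when the one before it is completed fails the run):
1. the bolt is pushed fully open while the flap is still shut (value of joint bolt above 0.028 m and value of joint flap below 0.1 rad), for 0.2 s.
2. the lever, pressed by the fingers, has raised the flap (value of joint flap above 0.6 rad and contact force between the fingers and lever above 1 N), for 0.2 s.
At the end, for the whole second after the job is handed in: The bolt is open by more than 28 mm, the flap stands still at more than 0.6 rad (about 0.73 with the lever on its stop), carried by the lever's short end (more than 3 N), the fingers press on the lever with more than 1 N, and the lever's pin lies in its cradle (all of step 2 and value of joint bolt above 0.028 m and velocity of joint flap between -0.1 and 0.1 rad/s and contact force between lever and flap above 3 N and distance between lever_pin and fixture below 0.142 m); the arm keeps its last pose, push and grip.
It fails at once if the robot touches the flap (contact force between any of the fingers, the arm and flap above 1 N).
It fails at once if the lever's pin leaves its cradle (moves more than 8 mm) (distance of lever_pin from where it was at the start of the episode above 0.008 m).
It fails at once if a bystander is moved by more than 25 mm (distance of any of screw_tub, heatsink, screwdriver, cooler, case_fan, air_can, paste_jar from where it was at the start of the episode above 0.025 m).
It also fails if it takes over 42 s, if anything falls off the work surface, if the arm or the gripper's body presses on something with over 40 N, if the wrist force passes 120 N, or if a joint passes its speed limit or range.

## Working session

There is one attempt and no reset: what is moved stays moved. The work goes in short steps, Python scripts to look and compute and a tool call to move; the robot and the scene stay as the last step left them, time stands still between calls to the robot, and variables do not carry over. Pictures are saved under pics/ and viewed, and the job is handed in when it is done.

Besides the shell and the picture viewer there is one more tool, called after ">>>" as name(argument=value, ...) on one line, values as JSON. jog_arm: Moves the arm, as the interface text tells. Its arguments: {"type":"object","properties":{"moves":{"type":"array","items":{"type":"array","items":{"type":"array","items":{"type":"number"}}}},"newtons":{"type":"number"}},"required":["moves"]}

```bash
mkdir -p pics; ls; python3 - <<'E'
from cell import manip
import cv2
s=manip.sense()
print({k:s[k] for k in('time_s','tool_pos','eef_rot','wrist_force','width')}, manip.grip_depth)
for n in("scene","top"):
    d=manip.get_image(n); cv2.imwrite(f"pics/{n}0.png",d["frame"][:,:,::-1]); print(n,d["K"],d["position"],d["attitude"])
E
```

```text
pics
{'time_s': 0.0, 'tool_pos': array([0.24229797, 0.52058164, 0.20429815]), 'eef_rot': array([-0.67893637, -3.06653282,  0.00331797]), 'wrist_force': array([ 0.45936107,  0.85835048, -0.68952417]), 'width': 0.09381216747756664} 0.0188
scene [[475.74065798   0.         278.53785984]
 [  0.         475.74065798 213.56350623]
 [  0.           0.           1.        ]] [1.35490716 0.67577679 0.83976131] [-1.04095854 -2.27296736  1.16828749]
top [[494.70089293   0.         275.03690159]
 [  0.         494.70089293 215.65192781]
 [  0.           0.           1.        ]] [0.32498022 0.01267652 1.37734987] [-2.02759072  2.20316508 -0.23313497]
```

View pics/scene0.png

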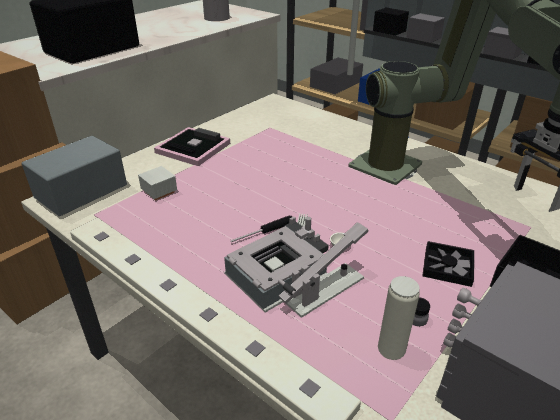

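View pics/top0.png

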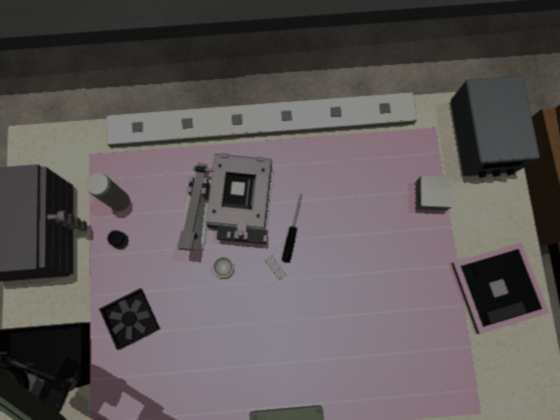

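The top view shows the fixture at about (240,195) px with the lever on its left (x 190) and the bolt on the lower side. The screw tub is at (224,267), the heatsink at (275,267) and the can at (105,190). I'll zoom in.

```bash
python3 - <<'E'
import cv2
a=cv2.imread("pics/top0.png")[140:290,165:315]; cv2.imwrite("pics/topz.png",cv2.resize(a,(600,600),interpolation=cv2.INTER_CUBIC))
a=cv2.imread("pics/scene0.png")[205:325,215:375]; cv2.imwrite("pics/scenez.png",cv2.resize(a,(800,600),interpolation=cv2.INTER_CUBIC))
E
```

```text
(no output)
```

View pics/topz.png

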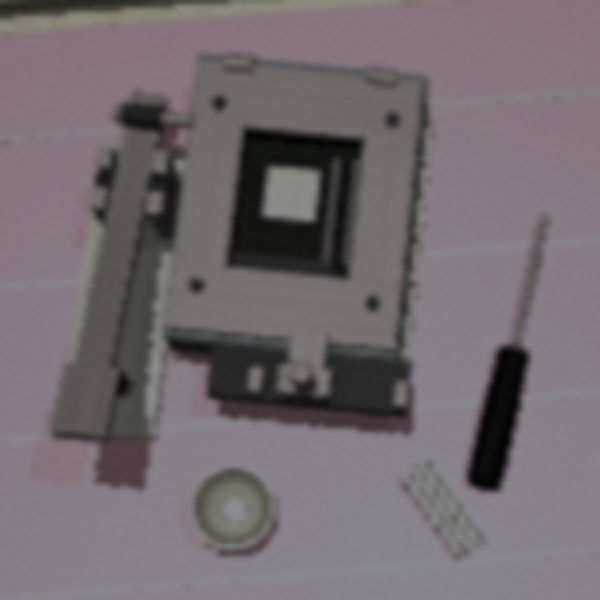

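View pics/scenez.png

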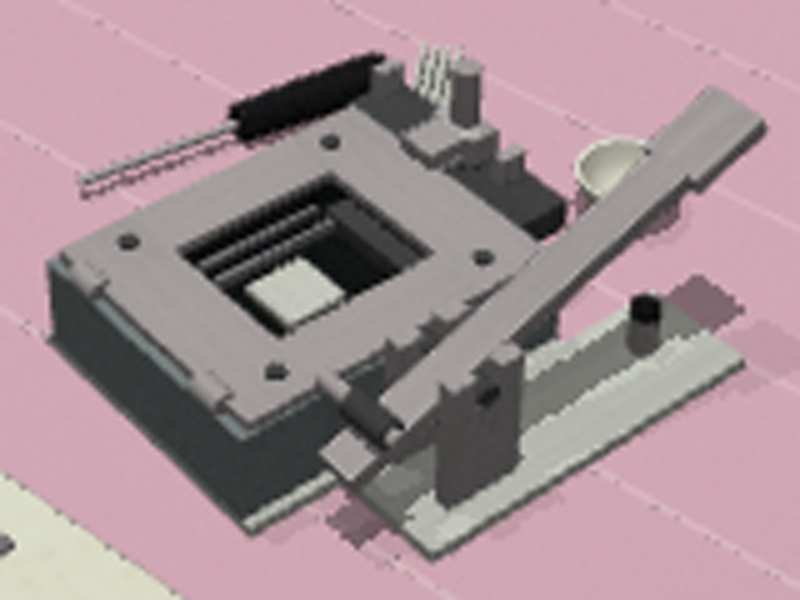

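In both crops the flap, its corner screws, the knob (top about (302,376) in the top zoom, (466,66) in the scene zoom) and the pad end are clear. I'll cast rays and fit the pose.

```bash
cat > h.py <<'E'
import numpy as np, cv2
from cell import manip
def cam(n):
    d=manip.get_image(n); return d
def ray(d,u,v):
    R=cv2.Rodrigues(np.array(d["attitude"],float))[0]; r=R@np.linalg.inv(d["K"])@np.array([u,v,1.]); return np.array(d["position"]),r/np.linalg.norm(r)
def plane(d,u,v,z):
    p,r=ray(d,u,v); return p+r*(z-p[2])/r[2]
def tri(*rs):
    A=sum(np.eye(3)-np.outer(r,r) for p,r in rs); b=sum((np.eye(3)-np.outer(r,r))@p for p,r in rs)
    x=np.linalg.solve(A,b); return x,[np.linalg.norm((np.eye(3)-np.outer(r,r))@(x-p)) for p,r in rs]
def proj(d,X):
    R=cv2.Rodrigues(np.array(d["attitude"],float))[0]; c=R.T@(np.asarray(X)-d["position"]); q=d["K"]@c; return q[:2]/q[2]
def fit(src,dst):
    s0=src.mean(0);d0=dst.mean(0);H=(src-s0).T@(dst-d0)
    a=np.arctan2(H[0,1]-H[1,0],H[0,0]+H[1,1]); R=np.array([[np.cos(a),-np.sin(a)],[np.sin(a),np.cos(a)]])
    return a,d0-R@s0,np.linalg.norm((src-s0)@R.T+d0-dst,axis=1)
E
cat > m.py <<'E'
from h import *
T=cam("top");S=cam("scene")
t=lambda u,v:(165+u/4-.375,140+v/4-.375)
s=lambda u,v:(215+u/5-.4,205+v/5-.4)
src=np.array([[95,78],[95,-78],[-95,-78],[-95,78]])/1e3
dst=np.array([plane(T,*t(*p),.066)[:2] for p in [(198,55),(427,76),(404,350),(165,330)]])
print(fit(src,dst))
dst2=np.array([plane(S,*s(*p),.066)[:2] for p in [(243,425),(62,258),(355,108),(540,245)]])
print(fit(src,dst2))
a,o,_=fit(np.vstack([src,src]),np.vstack([dst,dst2]));print('comb',np.degrees(a),o)
def F(x,y,z): return np.array([o[0]+np.cos(a)*x-np.sin(a)*y,o[1]+np.sin(a)*x+np.cos(a)*y,z])
def inv(p): d=np.array(p[:2])-o; return np.array([np.cos(a)*d[0]+np.sin(a)*d[1],-np.sin(a)*d[0]+np.cos(a)*d[1],p[2]])
k,e=tri(ray(T,*t(302,376)),ray(S,*s(466,66)));print('knob',k,inv(k)*1e3,e)
for nm,tp,sp in [('padL',(53,430),(767,126)),('padR',(108,437),(712,88))]:
    k,e=tri(ray(T,*t(*tp)),ray(S,*s(*sp)));print(nm,k,inv(k)*1e3,e)
for p in [(-.124,-.02,.112),(-.124,-.025,.112),(-.156,.112,.133),(-.095,0,.066),(-.130,.112,.036)]:
    w=F(*p);q=proj(T,w);z=proj(S,w);print(p,w,((q[0]-164.625)*4,(q[1]-139.625)*4),((z[0]-214.6)*5,(z[1]-204.6)*5))
E
python3 m.py
```

```text
(np.float64(-0.16921633015670906), array([0.68057802, 0.07714295]), array([0.00385386, 0.00247693, 0.00396158, 0.00376791]))
(np.float64(-0.16416786933854818), array([0.67762933, 0.07898986]), array([0.00347423, 0.00471818, 0.00468773, 0.00643861]))
comb -9.553949479280156 [0.67910367 0.0780664 ]
knob [0.55071692 0.08082644 0.11165806] [-127.06410257  -18.58739468  111.6580553 ] [np.float64(0.0001199403939237238), np.float64(0.00011994039392375498)]
padL [0.52363783 0.24045816 0.13688056] [-180.26266298  134.33570871  136.88055941] [np.float64(0.002254175257649548), np.float64(0.0022541752576496483)]
padR [0.51645163 0.20505812 0.13853527] [-181.47362297   98.23394096  138.53527139] [np.float64(0.001411030492308356), np.float64(0.0014110304923082085)]
(-0.124, -0.02, 0.112) [0.55350406 0.07892486 0.112     ] (np.float64(304.4508191241898), np.float64(371.56562639573747)) (np.float64(459.5905545658603), np.float64(66.43058125283218))
(-0.124, -0.025, 0.112) [0.55267418 0.07399421 0.112     ] (np.float64(312.1242316524797), np.float64(372.203097043493)) (np.float64(453.1035937888653), np.float64(62.06829683395313))
(-0.156, 0.112, 0.133) [0.54385677 0.21440523 0.133     ] (np.float64(90.76579606374617), np.float64(398.0962841525154)) (np.float64(693.0800716089014), np.float64(129.99182724687742))
(-0.095, 0, 0.066) [0.58542135 0.09383414 0.066     ] (np.float64(283.54669546518016), np.float64(338.70399537054004)) (np.float64(441.2779251035381), np.float64(176.66635978499585))
(-0.13, 0.112, 0.036) [0.56949614 0.21008984 0.036     ] (np.float64(119.37246811121952), np.float64(383.40826103291124)) (np.float64(640.0970423677812), np.float64(302.6128571954872))
```

```bash
cat > m2.py <<'E'
from m import *
s=manip.sense();R=cv2.Rodrigues(s["eef_rot"])[0];print(R.round(3));print('jaw yaw',np.degrees(np.arctan2(R[1,1],R[0,1])))
print('can',plane(T,100,183,.19),'jar',plane(T,117,239,.05),'tub',plane(T,224,267,.028))
print('start',F(-.127,.022,.088),'end',F(-.127,-.034,.088),'pad',F(-.160,.112,.16),F(-.167,.112,.043), s['tool_pos'])
E
python3 m2.py|tail -6
```

```text
[[-0.907  0.422 -0.   ]
 [ 0.422  0.907 -0.001]
 [ 0.    -0.001 -1.   ]]
jaw yaw 65.02966397113636
can [0.69287184 0.41466827 0.19      ] jar [0.57462508 0.41781167 0.05      ] tub [0.47724043 0.13537799 0.028     ]
start [0.55751667 0.12084024 0.088     ] end [0.548222   0.06561697 0.088     ] pad [0.53991225 0.21506913 0.16      ] [0.53300934 0.21623096 0.043     ] [0.24260348 0.52103729 0.20506624]
```

>>> jog_arm(moves=[[[0, 21, -27, 0, 3], [0, 21, -27, 0, 3], [0, 21, -27, 0, 3], [0, 21, -27, 0, 3], [0, 21, -27, 0, 3.4]]], newtons=20)

```text
time_s: 0.72
tool_pos: [0.3483, 0.385, 0.2055]
eef_rot: [0.257, 3.131, 0.0]
wrist_force: [0.0, -0.2, -0.9]
width: 0.0642
```

>>> jog_arm(moves=[[[0, 21, -27, 0, 0], [0, 21, -27, 0, 0], [0, 21, -27, 0, 0], [0, 21, -27, 0, 0], [0, 21, -27, 0, 0]]])

```text
time_s: 1.13
tool_pos: [0.4535, 0.2498, 0.2056]
eef_rot: [0.262, 3.13, 0.0]
wrist_force: [1.4, 0.2, 0.6]
width: 0.0306
```

>>> jog_arm(moves=[[[0, 21, -26, 0, 0], [0, 21, -26, 0, 0], [0, 21, -26, 0, 0], [0, 21, -26, 0, 0], [0, 21, -26, 0, 0]]])

```text
time_s: 1.55
tool_pos: [0.5586, 0.1198, 0.2055]
eef_rot: [0.262, 3.13, 0.0]
wrist_force: [0.2, 0.1, -0.6]
width: 0.0004
```

>>> jog_arm(moves=[[[0, 0, 0, 0, 0], [0, 0, 0, 0, 0]]])

```text
time_s: 1.72
tool_pos: [0.5584, 0.1198, 0.2052]
eef_rot: [-0.267, -3.13, -0.0]
wrist_force: [-0.5, 1.1, 0.1]
width: 0.0004
```

>>> jog_arm(moves=[[[0, 0, 0, -28, 0], [0, 0, 0, -28, 0], [0, 0, 0, -20, 0], [0, 0, 0, 0, 0]]])

```text
time_s: 2.05
tool_pos: [0.5526, 0.1222, 0.1243]
eef_rot: [-0.259, -3.12, 0.002]
wrist_force: [-0.8, 0.1, -0.3]
width: 0.0003
```

```bash
python3 - <<'E'
from h import *
for n in("scene","top","wrist"):
    d=cam(n); f=d["frame"][:,:,::-1]
    if n=="top": f=cv2.resize(f[140:290,165:315],(600,600))
    if n=="scene": f=cv2.resize(f[165:325,215:375],(600,600))
    cv2.imwrite(f"pics/{n}1.png",f)
E
```

```text
(no output)
```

View pics/scene1.png

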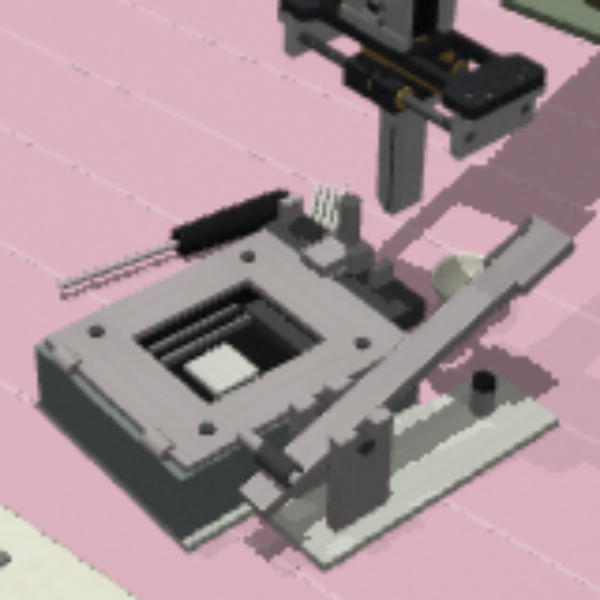

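View pics/wrist1.png

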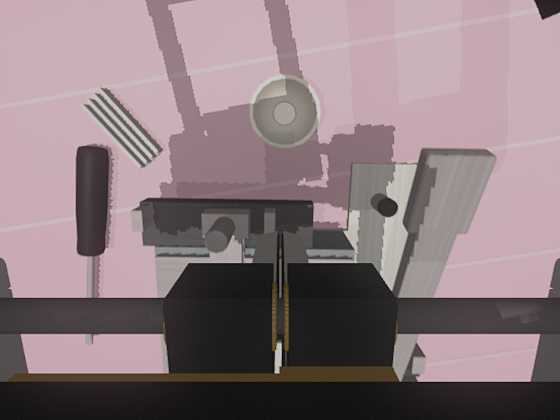

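The scene view has the closed fingertip (395,205) just lever-side of the knob (348,215). The wrist view has the knob at (218,235), left of the fingers at (281,250), with a clear gap.

>>> jog_arm(moves=[[[0, 0, 0, -16, 0], [0, 0, 0, -16, 0], [0, 0, 0, 0, 0], [0, 0, 0, 0, 0]]])

```text
time_s: 2.53
tool_pos: [0.5581, 0.1217, 0.0986]
eef_rot: [0.261, 3.13, 0.0]
wrist_force: [0.3, -0.6, 0.3]
width: 0.0005
```

>>> jog_arm(moves=[[[0, 0, 0, -10, 0], [0, -1.7, -9.9, 0, 0], [0, -1.7, -9.9, 0, 0], [0, 0, 0, 0, 0]]])

```text
time_s: 2.87
tool_pos: [0.5542, 0.0998, 0.0878]
eef_rot: [0.264, 3.13, -0.001]
wrist_force: [0.7, 0.3, -0.5]
width: 0.0006
```

>>> jog_arm(moves=[[[0, -1.3, -7.9, 0, 0], [0, -1.3, -7.9, 0, 0], [0, -1.3, -7.9, 0, 0], [0, 0, 0, 0, 0]]])

```text
time_s: 3.2
tool_pos: [0.5504, 0.0761, 0.0877]
eef_rot: [0.264, 3.13, -0.001]
wrist_force: [0.4, -0.6, -1.0]
width: 0.0003
```

```bash
python3 - <<'E'
from h import *
for n in("scene","top"):
    d=cam(n); f=d["frame"][:,:,::-1]
    if n=="top": f=cv2.resize(f[140:290,165:315],(600,600))
    if n=="scene": f=cv2.resize(f[165:325,215:375],(600,600))
    cv2.imwrite(f"pics/{n}2.png",f)
d=cam("wrist");cv2.imwrite("pics/wrist2.png",d["frame"][:,:,::-1])
E
```

```text
(no output)
```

View pics/scene2.png

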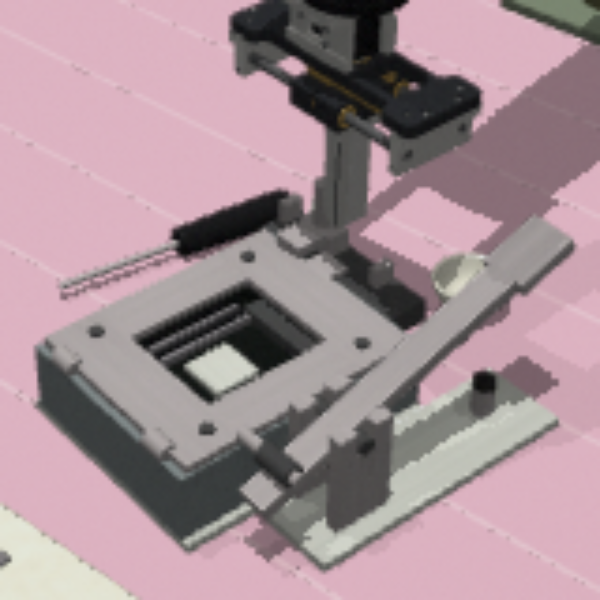

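View pics/wrist2.png

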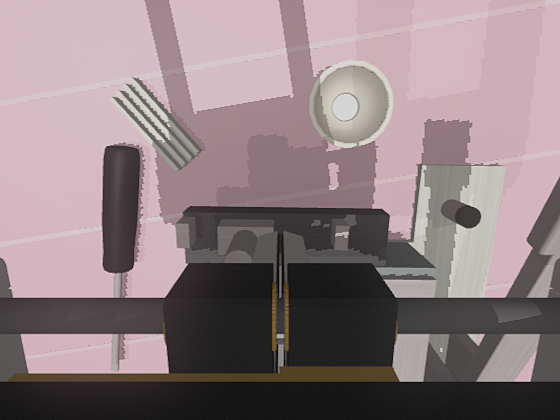

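The knob sits against the finger at (322,200) in the scene view and the bolt has moved, but it is not yet at its end block. I'll keep pushing until the force rises.

>>> jog_arm(moves=[[[0, -0.7, -4, 0, 0], [0, -0.7, -4, 0, 0], [0, 0, 0, 0, 0]]])

```text
time_s: 3.6
tool_pos: [0.5492, 0.0694, 0.0875]
eef_rot: [0.262, 3.13, 0.0]
wrist_force: [0.5, 0.8, 0.9]
width: 0.0003
```

>>> jog_arm(moves=[[[0, -0.3, -2, 0, 0], [0, 0, 0, 0, 0]]])

```text
time_s: 3.77
tool_pos: [0.549, 0.0688, 0.0876]
eef_rot: [0.263, 3.13, 0.004]
wrist_force: [0.8, 3.2, 0.1]
width: 0.0007
```

>>> jog_arm(moves=[[[0, -0.3, -2, 0, 0], [0, 0, 0, 0, 0]]])

```text
time_s: 3.93
tool_pos: [0.5491, 0.0685, 0.0877]
eef_rot: [0.263, 3.129, 0.009]
wrist_force: [1.8, 8.8, -1.1]
width: 0.0005
```

>>> jog_arm(moves=[[[0, -0.3, -2, 0, 0], [0, 0, 0, 0, 0], [0, 0, 0, 0, 0], [0, 0, 0, 0, 0]]])

```text
time_s: 4.27
tool_pos: [0.549, 0.0684, 0.0877]
eef_rot: [0.262, 3.129, 0.013]
wrist_force: [1.9, 13.4, -0.4]
width: 0.0007
```

>>> jog_arm(moves=[[[0, 2.5, 15, 0, 0], [0, 2, 10, 10, 0], [0, 0, 0, 40, 0], [0, 0, 0, 40, 0], [0, 0, 0, 0, 0]]])

```text
time_s: 4.68
tool_pos: [0.5586, 0.0887, 0.1871]
eef_rot: [0.259, 3.115, 0.0]
wrist_force: [1.8, 0.1, -0.4]
width: 0.0002
```

```bash
python3 - <<'E'
from h import *
for n in("scene","top"):
    d=cam(n); f=d["frame"][:,:,::-1]
    if n=="scene": f=cv2.resize(f[205:325,215:375],(800,600),interpolation=cv2.INTER_CUBIC)
    cv2.imwrite(f"pics/{n}3.png",f)
E
```

```text
(no output)
```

View pics/scene3.png

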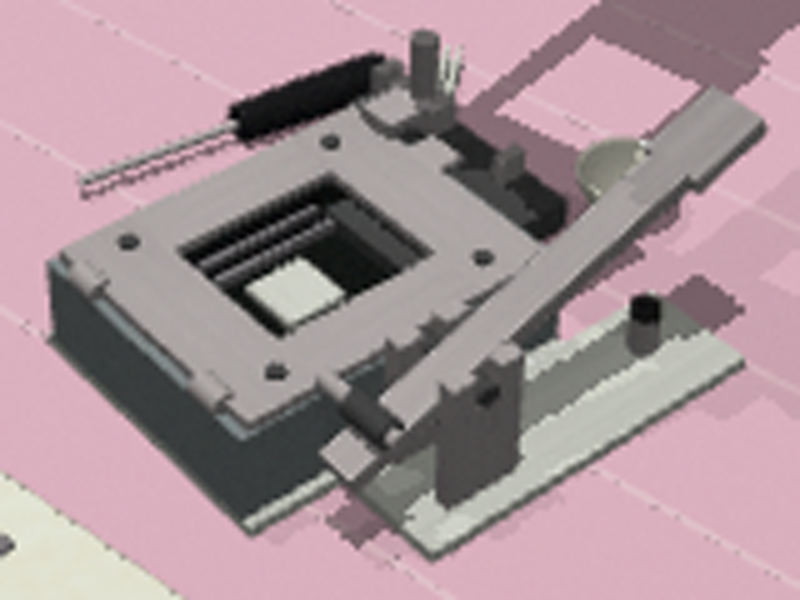

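The knob top moved from (466,66) to (425,38) px, about 32 mm. The force also rose at the stop, so the bolt is fully open and the flap is still shut. Next, move to above the pad at about (0.542, 0.217).

>>> jog_arm(moves=[[[0, -4, 32, 0, 0], [0, -4, 32, 0, 0], [0, -4, 32, 0, 0], [0, -4, 32, 0, 0], [0, 0, 0, 0, 0]]])

```text
time_s: 5.2
tool_pos: [0.5341, 0.221, 0.1756]
eef_rot: [-0.254, -3.127, -0.001]
wrist_force: [0.2, -0.4, -0.2]
width: 0.0002
```

>>> jog_arm(moves=[[[0, 0, 0, 0, 0]]])

```text
time_s: 5.28
tool_pos: [0.535, 0.2175, 0.1756]
eef_rot: [-0.257, -3.128, 0.003]
wrist_force: [-1.0, -0.4, 0.1]
width: 0.0007
```

```bash
python3 - <<'E'
from h import *
for n in("scene","wrist"):
    d=cam(n); f=d["frame"][:,:,::-1]
    if n=="scene": f=cv2.resize(f[165:325,215:375],(600,600),interpolation=cv2.INTER_CUBIC)
    cv2.imwrite(f"pics/{n}4.png",f)
E
```

```text
(no output)
```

View pics/scene4.png

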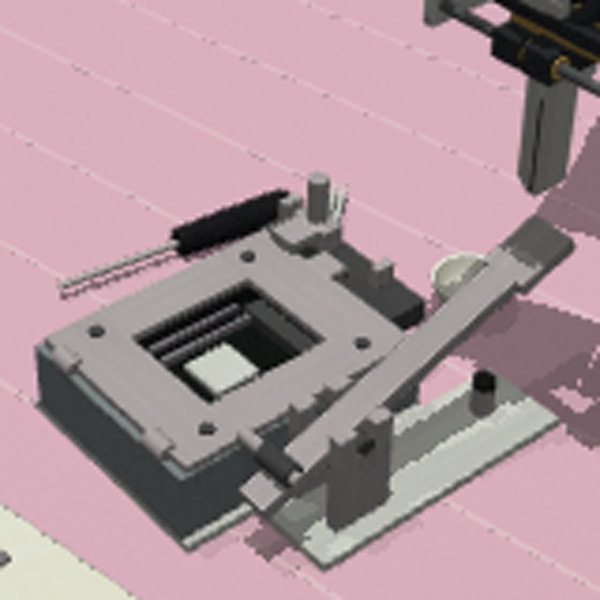

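View pics/wrist4.png

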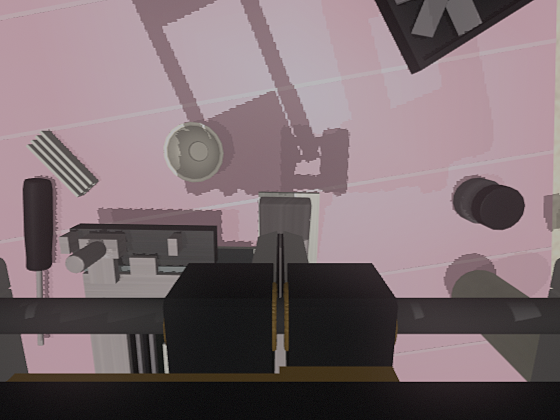

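In the wrist view the pad (260–312 px, centre 285) is straight under the fingers (281). Descend.

>>> jog_arm(moves=[[[0, 0, 0, -15, 0], [0, 0, 0, -12, 0], [0, 0, 0, -6, 0], [0, 0, 0, 0, 0]]])

```text
time_s: 5.72
tool_pos: [0.5349, 0.2152, 0.1417]
eef_rot: [-0.264, -3.125, 0.003]
wrist_force: [-0.1, -0.5, 0.4]
width: 0.0008
```

>>> jog_arm(moves=[[[0, 0, 0, -5, 0], [0, 0, 0, -5, 0], [0, 0, 0, 0, 0]]])

```text
time_s: 5.97
tool_pos: [0.537, 0.2166, 0.1347]
eef_rot: [0.262, 3.13, 0.0]
wrist_force: [-0.4, -0.3, 4.9]
width: 0.0006
```

>>> jog_arm(moves=[[[0, -0.5, 0, -6, 0], [0, -0.5, 0, -6, 0], [0, -0.5, 0, -6, 0], [0, -0.5, 0, -6, 0], [0, 0, 0, 0, 0]]])

```text
time_s: 6.38
tool_pos: [0.5345, 0.2174, 0.1114]
eef_rot: [-0.262, -3.131, -0.001]
wrist_force: [-3.3, 1.3, 8.8]
width: 0.0007
```

>>> jog_arm(moves=[[[0, -0.5, 0, -6, 0], [0, -0.5, 0, -6, 0], [0, -0.5, 0, -6, 0], [0, -0.5, 0, -6, 0], [0, 0, 0, 0, 0]]])

```text
time_s: 6.8
tool_pos: [0.5315, 0.2179, 0.0873]
eef_rot: [-0.262, -3.128, -0.002]
wrist_force: [-5.0, 1.1, 10.2]
width: 0.0003
```

```bash
python3 - <<'E'
from h import *
for n in("scene",):
    d=cam(n); f=d["frame"][:,:,::-1]
    if n=="scene": f=cv2.resize(f[165:325,215:375],(600,600),interpolation=cv2.INTER_CUBIC)
    cv2.imwrite(f"pics/{n}5.png",f)
E
```

```text
(no output)
```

View pics/scene5.png

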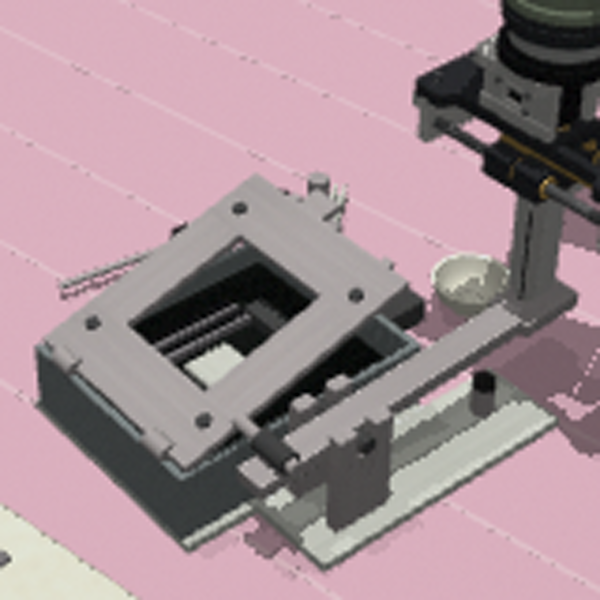

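The flap is rising and the finger is centred on the pad at (535,295). Continue.

>>> jog_arm(moves=[[[0, 0, 0, -6, 0], [0, 0, 0, -6, 0], [0, 0, 0, -6, 0], [0, 0, 0, -6, 0], [0, 0, 0, 0, 0]]])

```text
time_s: 7.27
tool_pos: [0.5313, 0.218, 0.0636]
eef_rot: [-0.261, -3.128, -0.002]
wrist_force: [-6.5, 2.3, 11.1]
width: 0.0006
```

>>> jog_arm(moves=[[[0, 0, 0, -6, 0], [0, 0, 0, -6, 0], [0, 0, 0, -4, 0], [0, 0, 0, 0, 0]]])

```text
time_s: 7.6
tool_pos: [0.5324, 0.218, 0.0491]
eef_rot: [-0.261, -3.13, -0.003]
wrist_force: [-7.0, 1.7, 15.1]
width: 0.0005
```

>>> jog_arm(moves=[[[0, 0, 0, -4, 0], [0, 0, 0, 0, 0]]])

```text
time_s: 7.77
tool_pos: [0.5329, 0.2181, 0.0459]
eef_rot: [0.261, 3.13, 0.003]
wrist_force: [-8.2, 0.6, 17.7]
width: 0.0007
```

>>> jog_arm(moves=[[[0, 0, 0, -3, 0], [0, 0, 0, 0, 0]]])

```text
time_s: 7.93
tool_pos: [0.5332, 0.2181, 0.0435]
eef_rot: [0.261, 3.13, 0.003]
wrist_force: [-7.6, 1.1, 19.8]
width: 0.0003
```

>>> jog_arm(moves=[[[0, 0, 0, -2, 0], [0, 0, 0, 0, 0]]])

```text
time_s: 8.1
tool_pos: [0.5333, 0.2181, 0.0427]
eef_rot: [0.261, 3.13, 0.003]
wrist_force: [-10.7, -0.3, 26.3]
width: 0.0006
```

>>> jog_arm(moves=[[[0, 0, 0, -2, 0], [0, 0, 0, 0, 0], [0, 0, 0, 0, 0]]])

```text
time_s: 8.35
tool_pos: [0.5335, 0.2182, 0.0423]
eef_rot: [0.261, 3.13, 0.002]
wrist_force: [-14.0, -1.9, 35.1]
width: 0.0004
```

```bash
python3 - <<'E'
from h import *
d=cam("scene"); f=d["frame"][:,:,::-1]
cv2.imwrite("pics/scene6.png",cv2.resize(f[165:325,215:375],(600,600),interpolation=cv2.INTER_CUBIC))
f=cam("top")["frame"][:,:,::-1]
cv2.imwrite("pics/top6.png",cv2.resize(f[140:290,165:315],(600,600),interpolation=cv2.INTER_CUBIC))
E
```

```text
(no output)
```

View pics/scene6.png

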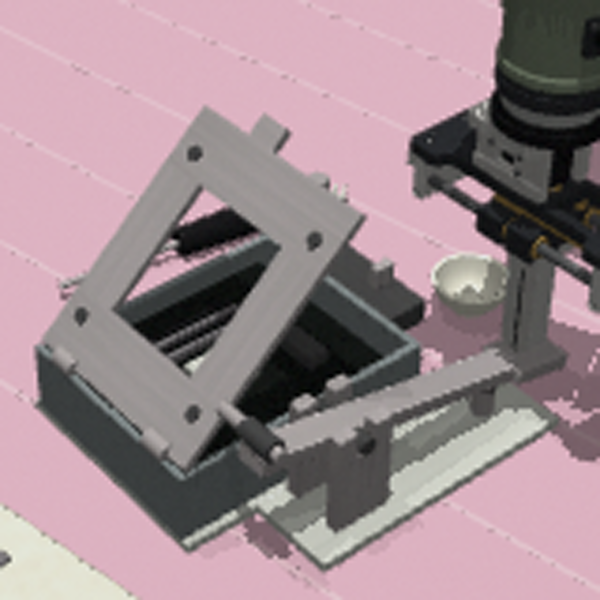

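View pics/top6.png

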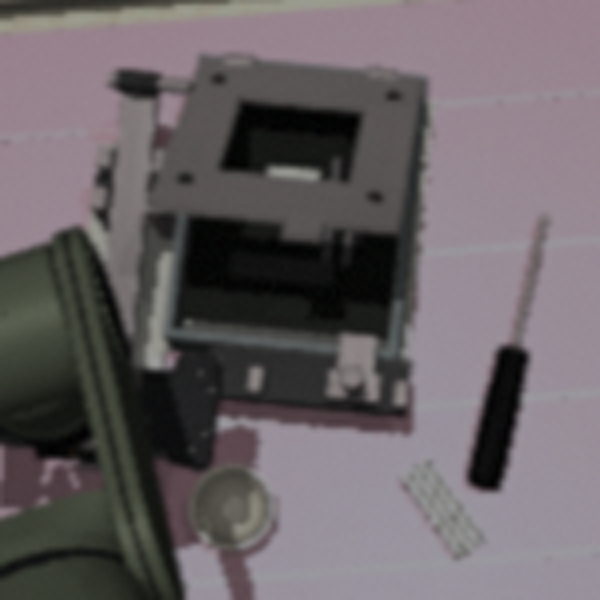

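The lever lies on its stop with the flap wide open, the bolt is open and the bystanders are in place. I'll ease the press slightly and check that it holds steady.

>>> jog_arm(moves=[[[0, 0, 0, 2, 0], [0, 0, 0, 0, 0], [0, 0, 0, 0, 0], [0, 0, 0, 0, 0], [0, 0, 0, 0, 0]]])

```text
time_s: 8.87
tool_pos: [0.5334, 0.2181, 0.0427]
eef_rot: [0.261, 3.13, 0.003]
wrist_force: [-11.0, -1.0, 25.7]
width: 0.0006
```

>>> jog_arm(moves=[[[0, 0, 0, 0, 0], [0, 0, 0, 0, 0], [0, 0, 0, 0, 0], [0, 0, 0, 0, 0], [0, 0, 0, 0, 0]]])

```text
time_s: 9.28
tool_pos: [0.5333, 0.2181, 0.0427]
eef_rot: [0.261, 3.13, 0.003]
wrist_force: [-12.2, -0.1, 25.9]
width: 0.0006
```

```bash
python3 -c "
from cell import manip
print(manip.close_job())"
```

```text
the job is handed in; nothing more can be done
None
```

I opened the fixture and handed the job in at about 9.3 s, with the arm still holding the lever down on its stop. The interface gave no verdict.

- **Bolt:** I pushed the knob with the closed fingertips until the bolt hit its stop. The force rose to 13 N with no further movement. The images show the knob moved about 32 mm with the flap still shut.
- **Lever:** I pressed the pad down until it lay on the rubber stop. The tip ended at z 42.7 mm, against an expected pad height of about 43 mm, and held steady at about 26 N downward for the last 0.8 s.
- **Final images:** They were taken just before I eased the press from 35 to 26 N. The flap stands wide open, the lever appears seated in its cradle and the bolt is still open. The tub, heatsink and screwdriver had not moved. I did not re-check the cooler, fan, can and jar, but the arm stayed clear of them.
- **Disagreements:** The two camera views placed the fixture about 3 mm apart. About 12 N of sideways friction stayed on the lever pad in the final hold, pushing towards the hinge.

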